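# Mount the inspection camera in the spring-balanced arm

## Robot

A 6-joint arm with a two-finger parallel gripper is mounted at the origin on a cart in front of the work surface, level with it; the furniture and walls round the work are solid. World frame = base frame: x ahead of the robot, y to its left, z up, the work surface at z = 0. Lengths are in mm, angles in rad, forces in N, time in s.
With the tool pointing down it reaches from about 375 to 925 mm from the base axis. Payload 5.7 kg.
Tool frame: the origin (TCP) lies at the very end of the fingers, on their centre line; the grasp point (between the pads) lies 19 mm behind it (r.grip_depth is the distance from the TCP to the grasp point, in mm); z points along the fingers, y is the line along which they close (so a half turn about z gives the same grasp; the last joint's range is limited). The gripper opens to 88 mm and grips with 3 to 60 N. Pads are 20 mm wide; open, the fingers measure 115 mm over their backs; the gripper's body (75 mm by 178 mm) begins 61 mm behind the grasp point.
Start: joints at [1.133, 0.359, 1.51, -0, 1.272, -0.115], TCP at [190.326, 568.98, 222.623] pointing down, gripper open.
Joint ranges: [-2.97, 2.97], [-1.01, 2.36], [0.21, 2.38], [-0.96, 4.11], [0.2, 2.71], [-2.98, 2.98]. Speed limits (rad/s): [2.39, 2.39, 3.14, 3.14, 3.14, 3.14].

## Interface

Orientations are given as a unit quaternion [x, y, z, w].
In Python, from workcell import r, imaging, order gives the robot as it stands.
- The arm moves only by the tool drive_tool, never from a script. Its argument "deltas" is a list of rows, each a list of 7 numbers: the opening in per cent of the stroke, from 0 (shut) to 100 (fully open), then the shift along the tool's x, y, z in mm, then the turn, a rotation vector about the tool's x, y, z in degrees. In form: [[jaw, dx, dy, dz, ax, ay, az], ...]. A call has 1 to 10 rows; each row shifts and turns the commanded pose from where the row before left it, along the tool's axes as they then stand; what a row does not reach is not made up. A row lasts 1/8 s, in which the tool goes at most 62.5 mm and 10.7 degrees, less where a joint would pass 70% of its speed; a pose out of reach is approached as far as the arm can. A call is refused whole if a number of a shift passes 62.5 or a number of a turn 10.7, either way. A call with a gripper value outside its range is refused whole. The fingers move at their own pace and stop on an object; "force" is the grip in N (left out, the last holds). Time passes only in rows, so rows that do not move let the fingers close. It gives the time, the measured TCP pose, the force, the opening and the grip force at its end, in the units of the state.
- r.observe(): the state, without advancing time (a new reading comes with each control period).
- imaging.camera(name): name is "scene" or "side" or "wrist"; returns a dict with "color" (480x640x3 uint8, blue, green, red), "fov_y" (degrees; the focal length in pixels is half the picture's height over the tangent of half this angle, whatever the lens; pixels are square), "cx", "cy" (the principal point, pixels), "position" and "attitude" of the camera in the world. Camera axes: x right, y down, z forward; pixel columns grow to the right and rows downward; lengths in mm; the calibration is good to about 2 mm. A picture is of the moment at which its call begins. There is no depth.
- order.sign_off(): hands the job in; it is judged then, once.
Trained networks look in a picture, given as the dict that the camera call returned (one of the last four; its "shot" number tells which), for a name from the list of things; names that differ only in an ending like _2 or _b are one class to them, and where a whole thing is asked for, a point or a joint stands for the part that bears it (a point fixed in the world has none). Each returns a list of dicts, best first, with "confidence" (0 to 1); they miss things now and then, are a little off and sometimes report something else, mostly with a low value. They report only what shows in the picture. A call takes as long as a camera call. They do not tell look-alikes from the thing itself.
- imaging.outline_of(picture, query): "region" (480x640 bool, what is visible of it) and "pixel" ([column, row] in pixels, amid what is visible of it).
The state is a dict: "time_s": time; "qpos": joint angles; "joint_velocities": joint speeds; "joint_efforts": joint torques, N m; "eef_pos": TCP position; "orientation": TCP orientation; "contact_force": force on the tool from outside, world axes, zero at the start; "wrist_torque": the same for the moment, N m; "gripper_width": finger opening in mm; "finger_force": force on a finger pad.
Only numpy, scipy, OpenCV 4.12 (cv2) and the standard library are available. Lean on these libraries where they do the work, as an engineer would, in place of code of your own. Each camera call takes 0.05 s, during which the arm holds its last target. There are 200 camera calls.

## Task

Mount the inspection camera in the spring-balanced arm: lift it out of its parking cup, turn it so that its flat-sided shank matches the slot in the arm's end plate, and lower it through until its collar sits flat on the plate. The arm sinks under the weight: go gently down with it, and let go only once the spring carries the camera and the arm has come to rest, so that it never drops or bounces. Leave the other things on the bench where they are.

Things in the scene. Friction and masses are not known exactly. Their poses are not given: they have to be found in the camera images.
- camera: Inspection camera standing upright in the parking cup, lens down. Origin: centre of its collar's underside; z up. Above it a dark steel collar 56 x 48 x 6 mm (x, y, z), and on that an aluminium body 50 x 36 mm with dark grooves, up to z = +72 mm, plus a small socket 6 mm higher. Grip the body across its 36 mm (y). Mass 0.34 to 0.48 kg.
- shank_tip (a point): Lens tip of the camera, 58 mm below its origin, axes as the camera's. The flat-sided steel shank above it is 32 mm (x) by 22 mm (y), straight from the collar down to 38 mm below it, then tapers to 20 x 12 mm at 53 mm. It fits the slot either way round (a half turn about z makes no difference).
- parking_cup: Fixed round grey cup on a round foot (104 mm across), 72 mm in diameter and 72 mm tall, with a round bore of 42 mm; the camera's shank stands in the bore and its collar rests on the rim, at any yaw. Origin: centre of the underside of its foot on the bench.
- slot (a point): Centre of the slot at the top face of the arm's end plate, a dark steel plate 90 x 68 x 12 mm (x, y, z). The slot goes right through, 38 mm long (x, along the arm) by 26 mm wide (y), mouth chamfered: 3 mm of play at each end of the shank, 2 mm at each side. x points to the arm's column, 0.25 m away; z up. The plate stays level at every height; unloaded its top is 0.22 m above the bench.
- boom (a joint): Sink of the arm, rad: 0 = unloaded, raised against its stop; at most 0.55. A spring (1.7 N m/rad) holds the empty arm on its stop until about 1.1 N presses down on the plate; the camera's whole weight sinks it by 0.2 to 0.42 rad (plate 35 to 75 mm lower), where it rests. Lightly damped: let go early it drops and bounces.
- boom_pivot (a point): Upper rear pin of the arm, on the turret. The two parallel bars (180 mm between pins) rise 0.15 rad towards the plate when the joint boom is 0. So the plate is lower by 180 mm x (sin 0.15 - sin(0.15 - boom)), and further from the column by 180 mm x (cos(0.15 - boom) - cos 0.15): at most 2 mm out, then back. The turret is about 0.21 m high.
- swing (a joint): Swing of the arm about its upright column, rad, -0.35 to 0.35; stays where it is by friction (about 0.25 N m, so about 1 N sideways at the slot moves it). Need not be changed.
- balancer: The arm's fixed base: dark steel foot 90 x 90 x 12 mm with an upright column. Origin: centre of the foot's underside, on the swing axis.
- dish: Petri dish, 60 mm across, 14 mm tall, flat on the bench near or under the end of the arm; bystander. Origin: centre of its underside, as for all bystanders.
- eyepiece: Black spare eyepiece standing, 37 mm across, 44 mm tall; bystander.
- blower: Rubber lens blower standing, 49 mm across, 98 mm tall; bystander.
- slides: Slide box lying flat, 97 x 172 x 36 mm; bystander.
- spray: Pump spray bottle, 31 mm across, 104 mm tall; bystander.
- driver: Precision screwdriver lying, 156 mm long; bystander.
- vial_a: Screw vial standing, 22 mm across, 47 mm tall; bystander.
- vial_b: Screw vial standing, 22 mm across, 47 mm tall; bystander.
- can: Screw-top can standing, 34 mm across, 59 mm tall; bystander.
Mind the look-alikes: they are no part of the job. Of the things like the parking_cup, leave any that is green; of the rest the larger one is meant.

How it is judged (in metres and radians):
On the way, in this order (a step that is already met when the one before it is completed fails the run):
1. the camera has been lifted clear of the parking cup, upright (z of camera in the frame of parking_cup above 0.13 m and angle between camera's own z axis and vertical below 0.3 rad), for 0.1 s.
2. with the gripper still on it, the camera sits fully home in the slot (collar on the plate within 4 mm) and the arm has sunk at least 0.17 rad under it and come to rest (z of camera in the frame of slot between -0.004 and 0.004 m and horizontal distance between camera and slot below 0.008 m and angle between the x axis of camera and the x axis of slot, either way round below 0.2 rad and angle between camera's own z axis and vertical below 0.1 rad and contact force between the fingers and camera above 0.3 N and value of joint boom above 0.17 rad and velocity of joint boom between -0.06 and 0.06 rad/s), for 0.2 s.
At the end, for the whole second after the job is handed in: The camera hangs in the arm, released: collar on the plate within 4 mm, centred within 8 mm, shank lined up with the slot within 0.2 rad, upright within 0.1 rad; the arm carries it, sunk by 0.17 to 0.5 rad, and is at rest (z of camera in the frame of slot between -0.004 and 0.004 m and horizontal distance between camera and slot below 0.008 m and angle between the x axis of camera and the x axis of slot, either way round below 0.2 rad and angle between camera's own z axis and vertical below 0.1 rad and value of joint boom between 0.17 and 0.5 rad and velocity of joint boom between -0.05 and 0.05 rad/s and linear speed of camera below 0.02 m/s and contact force between the fingers and camera below 0.05 N); the robot touches nothing.
It fails at once if the arm drops or springs up (faster than 0.7 rad/s, about 0.13 m/s at the plate) (velocity of joint boom above 0.7 rad/s or velocity of joint boom below -0.7 rad/s).
It fails at once if the camera is tipped by more than 0.6 rad (angle between camera's own z axis and vertical above 0.6 rad).
It fails at once if another thing on the bench is shifted by more than 30 mm (distance of any of dish, eyepiece, blower, slides, spray, driver, vial_a, vial_b, can from where it was at the start of the episode above 0.03 m).
It also fails if it takes over 58 s, if anything falls off the work surface, if the arm or the gripper's body presses on something with over 40 N, if the wrist force passes 120 N, or if a joint passes its speed limit or range.

## Working session

There is one attempt and no reset: what is moved stays moved. The work goes in short steps, Python scripts to look and compute and a tool call to move; the robot and the scene stay as the last step left them, time stands still between calls to the robot, and variables do not carry over. Pictures are saved under pics/ and viewed, at most 11 in all, crops included, and the job is handed in when it is done.

Besides the shell and the picture viewer there is one more tool, called after "Request:" as name(argument=value, ...) on one line, values as JSON. drive_tool: Moves the arm, as the interface text tells. Its arguments: {"type":"object","properties":{"deltas":{"type":"array","items":{"type":"array","items":{"type":"number"}}},"force":{"type":"number"}},"required":["deltas"]}

```bash
ls; mkdir -p pics; cat > h.py <<'E'
import numpy as np, cv2
from scipy.spatial.transform import Rotation as R
from workcell import r, imaging, order
def K(p):
    f=240/np.tan(np.radians(p["fov_y"])/2); return f,p["cx"],p["cy"]
def att(p):
    a=np.array(p["attitude"],float); return R.from_quat(a).as_matrix() if a.size==4 else a.reshape(3,3)
def ray(p,uv,z):
    f,cx,cy=K(p); d=att(p)@np.array([(uv[0]-cx)/f,(uv[1]-cy)/f,1]); o=np.array(p["position"],float)
    return o+d*(z-o[2])/d[2]
def proj(p,X):
    f,cx,cy=K(p); c=(np.atleast_2d(X)-np.array(p["position"]))@att(p); return c[:,:2]/c[:,2:]*f+[cx,cy]
E
python3 - <<'E'
from h import *
for n in ["scene","side","wrist"]:
    p=imaging.camera(n); cv2.imwrite(f"pics/{n}0.png",p["color"])
    print(n,p["fov_y"],p["cx"],p["cy"],np.round(p["position"]),np.round(p["attitude"],3))
    for q in ["camera","parking_cup","slot","balancer"]:
        for d in imaging.outline_of(p,q)[:3]:
            print(q,round(d["confidence"],2),np.round(d["pixel"]),d["region"].sum())
E
```

```text
pics
scene 54.895830206547046 322.8822418790538 244.86259693354276 [  34. -723.  970.] [ 0.87  -0.25   0.108 -0.41 ]
camera 0.83 [289. 239.] 551
camera 0.49 [412. 280.] 3075
parking_cup 0.93 [328. 282.] 520
parking_cup 0.87 [290. 264.] 689
parking_cup 0.77 [210. 212.] 683
slot 0.55 [370. 289.] 1000
balancer 0.86 [410. 277.] 3057
side 48.68211118685557 323.65415130930324 234.11492653031868 [ 507. -886. 1635.] [ 0.956 -0.031  0.01  -0.293]
camera 0.56 [297. 211.] 316
camera 0.28 [352. 334.] 141
parking_cup 0.84 [300. 231.] 491
parking_cup 0.65 [314. 258.] 338
parking_cup 0.57 [268. 148.] 561
slot 0.67 [303. 287.] 657
slot 0.42 [358. 292.] 2369
balancer 0.6 [358. 294.] 2073
wrist 65.86365673303908 320.1747254634129 237.14190863359218 [127. 590. 384.] [0.806 0.58  0.072 0.1  ]
parking_cup 0.84 [426. 389.] 3221
```

View pics/scene0.png

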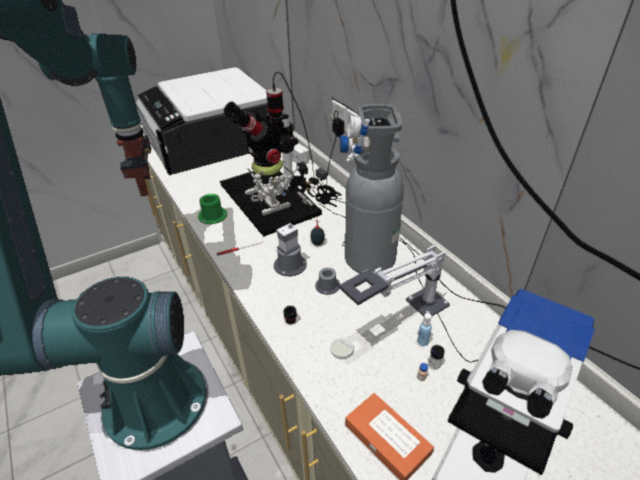

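View pics/side0.png

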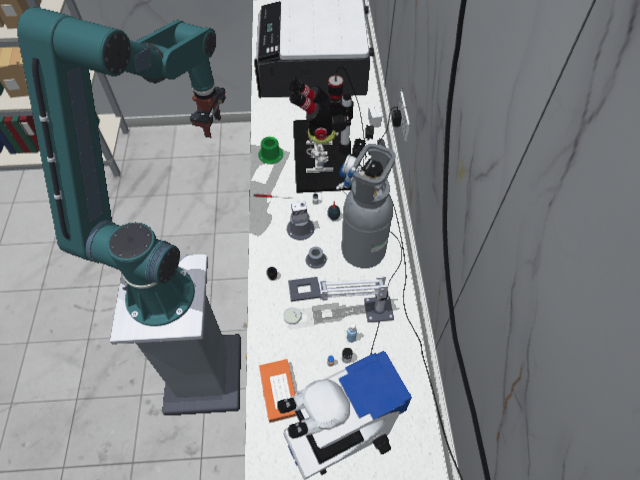

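```bash
python3 - <<'E'
from h import *
s=imaging.camera("scene"); q=imaging.camera("side")
def tri(a,b):
    A=[];B=[]
    M=np.zeros((3,3));v=np.zeros(3)
    for p,uv in((s,a),(q,b)):
        f,cx,cy=K(p);d=att(p)@np.array([(uv[0]-cx)/f,(uv[1]-cy)/f,1]);d/=np.linalg.norm(d)
        P=np.eye(3)-np.outer(d,d);M+=P;v+=P@np.array(p["position"])
    return np.linalg.solve(M,v)
print("cam",tri((289,239),(297,211)))
print("slotplate",tri((370,289),(303,287)))
print("cups",tri((290,264),(300,231)),tri((328,282),(314,258)),tri((210,212),(268,148)))
print("bal",tri((410,277),(358,293)))
E
```

```text
cam [489.44232244 241.85762123 113.10199693]
slotplate [ 499.48443967 -132.76555845  224.35640232]
cups [491.17038476 236.70914365   8.70956829] [539.12903154 100.74644495  23.14736456] [380.81657948 656.94506033   3.11088917]
bal [ 667.72154129 -101.87582919  135.85244752]
```

The scene shows the camera in the grey cup at pixel (289,239), i.e. world (490,240). The smaller grey cup is at (328,282) and the green cup at (210,212). The arm's end plate is at (365,285), the dish at (342,349). The side view agrees: camera (300,215), plate (304,288).

```bash
cat >> h.py <<'E'
def tool():
    o=r.observe(); return np.array(o["eef_pos"]),R.from_quat(o["orientation"])
def plan(goal,yaw=None):
    """shift in tool axes, turn about tool z (deg) so that tool y lies at world angle yaw (mod 180)"""
    x,q=tool(); d=q.inv().apply(np.array(goal)-x); y=q.apply([0,1,0]); a=np.degrees(np.arctan2(y[1],y[0]))
    print("tcp",x.round(1),"toolz",q.apply([0,0,1]).round(3),"y-angle",round(a,1),"shift",d.round(1))
    if yaw is not None: print("turn az",round(-((yaw-a+90)%180-90),1),"q6",r.observe()["qpos"][5])
E
python3 -c "
from h import *
plan([430,240,310],0)
x,q=tool();p=imaging.camera('wrist');print(q.inv().apply(np.array(p['position'])-x), (q.inv()*R.from_quat(p['attitude'])).as_matrix().round(2))"
```

```text
tcp [190.3 569.  222.7] toolz [-0. -0. -1.] y-angle 71.5 shift [-331.6 -236.   -87.3]
turn az 71.5 q6 -0.11514295597307483
[  66.58360486   -0.57879467 -161.35141138] [[-0.   -0.97 -0.24]
 [ 1.   -0.   -0.  ]
 [ 0.   -0.24  0.97]]
```

Request:
drive_tool(deltas=[[100,-20,-12,-40,0,0,0],[100,-52,-30,-37,0,0,0],[100,-52,-30,0,0,0,0],[100,-52,-30,0,0,0,0],[100,-52,-30,0,0,0,0],[100,-52,-30,0,0,0,0],[100,-52,-30,0,0,0,0],[100,-47,-28,0,0,0,0],[100,0,0,0,0,0,0],[100,0,0,0,0,0,0]])

```text
time_s: 2.15
eef_pos: [475.0, 245.5, 295.3]
orientation: [0.161, 0.987, 0.0, -0.0]
contact_force: [-0.3, 0.4, 0.1]
gripper_width: 87.5
finger_force: 0.0
```

```bash
python3 - <<'E'
from h import *
p=imaging.camera("wrist"); cv2.imwrite("pics/w1.png",p["color"]); plan([490,240,300])
for q in ["camera","parking_cup"]:
    for d in imaging.outline_of(p,q)[:3]:
        print(q,round(d["confidence"],2),np.round(d["pixel"]),d["region"].sum())
print(proj(p,[490,240,144]))
E
```

```text
tcp [474.6 246.  295.4] toolz [-0.001  0.    -1.   ] y-angle 71.5 shift [-16.5  -0.8  -4.7]
camera 0.56 [330. 231.] 3156
parking_cup 0.87 [325. 192.] 2943
parking_cup 0.61 [243. 284.] 2017
parking_cup 0.56 [608.  30.] 3861
[[320.42204414 241.83513202]]
```

View pics/w1.png

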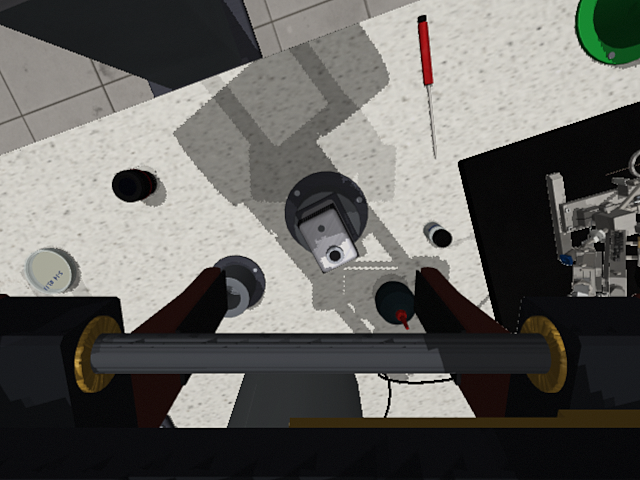

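The camera's light top face spans about (302,215)–(357,270), its long side running down-right in the picture. The cup lies around (326,212), the small cup at (240,288) and the blower at (397,302).

```bash
python3 - <<'E'
from h import *
p=imaging.camera("wrist"); c=p["color"]
cr=cv2.resize(c[170:300,260:400],None,fx=4,fy=4,interpolation=cv2.INTER_NEAREST); cv2.imwrite("pics/c1.png",cr)
E
```

```text
(no output)
```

View pics/c1.png

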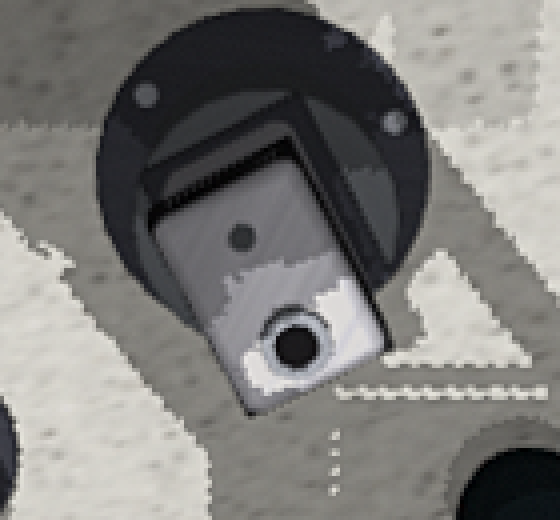

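The top face's corners in the 4x crop are at about (152,225), (292,155), (388,350) and (252,415). The collar's far corner is at (295,93).

```bash
python3 - <<'E'
from h import *
p=imaging.camera("wrist")
C=[(152,225),(292,155),(388,350),(252,415)]
X=np.array([ray(p,(260+u/4,170+v/4),144) for u,v in C]); print(X.round(1))
print([np.linalg.norm(X[i]-X[i-1]).round(1) for i in range(4)])
d=X[3]-X[0]+X[2]-X[1]; a=np.degrees(np.arctan2(d[1],d[0])); m=X.mean(0)
print("long axis",a,"centre",m)
F=ray(p,(260+263/4,170+172/4),4); print("foot",F)
plan([m[0],m[1],106+60],a+90)
for n in("scene","side"):
    q=imaging.camera(n)
    for d in imaging.outline_of(q,"slot")[:1]: print(n,d["confidence"])
    c=q["color"]; u,v=(370,287) if n=="scene" else (320,287)
    cv2.imwrite(f"pics/{n}crop.png",cv2.resize(c[v-50:v+50,u-40:u+90],None,fx=6,fy=6,interpolation=cv2.INTER_CUBIC))
E
```

```text
[[470.3 226.9 144. ]
 [465.3 260.3 144. ]
 [513.4 267.  144. ]
 [518.3 233.8 144. ]]
[np.float64(48.5), np.float64(33.8), np.float64(48.6), np.float64(33.6)]
long axis 8.04184406268751 centre [491.84541858 247.00468026 144.        ]
foot [491.77618743 247.23665366   4.        ]
tcp [474.6 246.3 295.5] toolz [-0.  0. -1.] y-angle 71.6 shift [-16.2   6.1 129.5]
turn az -26.4 q6 -0.9006282678659601
scene 0.72
side 0.32
```

Request:
drive_tool(deltas=[[100,-16,6,20,0,0,0],[100,0,0,40,0,0,-8.8],[100,0,0,40,0,0,-8.8],[100,0,0,20,0,0,-8.8],[100,0,0,0,0,0,0],[100,0,0,0,0,0,0]])

```text
time_s: 3.35
eef_pos: [493.2, 246.2, 176.4]
orientation: [-0.068, 0.998, 0.0, 0.001]
contact_force: [0.3, 0.3, -1.2]
gripper_width: 88.0
finger_force: 0.0
```

```bash
python3 -c "
from h import *
plan([491.8,247,98],98)"
```

```text
tcp [493.2 246.2 176.4] toolz [ 0.001  0.    -1.   ] y-angle 97.7 shift [ 1.4  1.  78.4]
turn az -0.3 q6 -1.368236083092495
```

View pics/scenecrop.png

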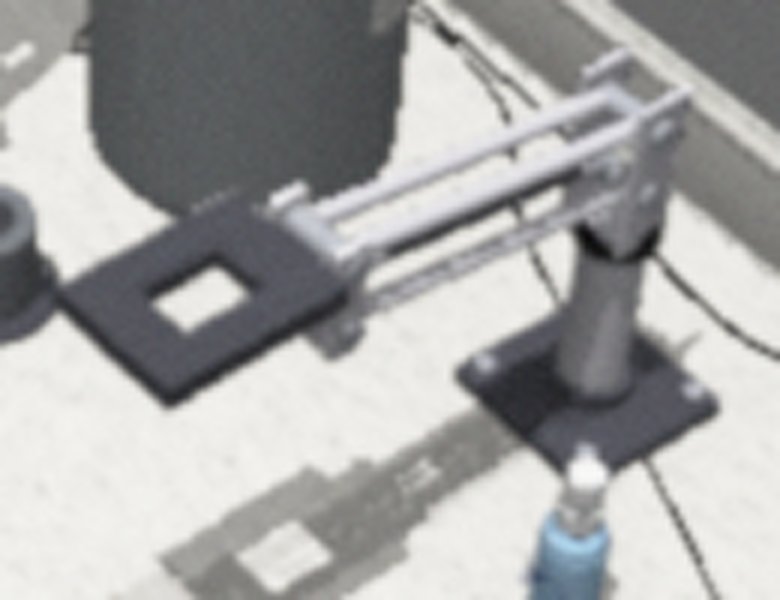

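View pics/sidecrop.png

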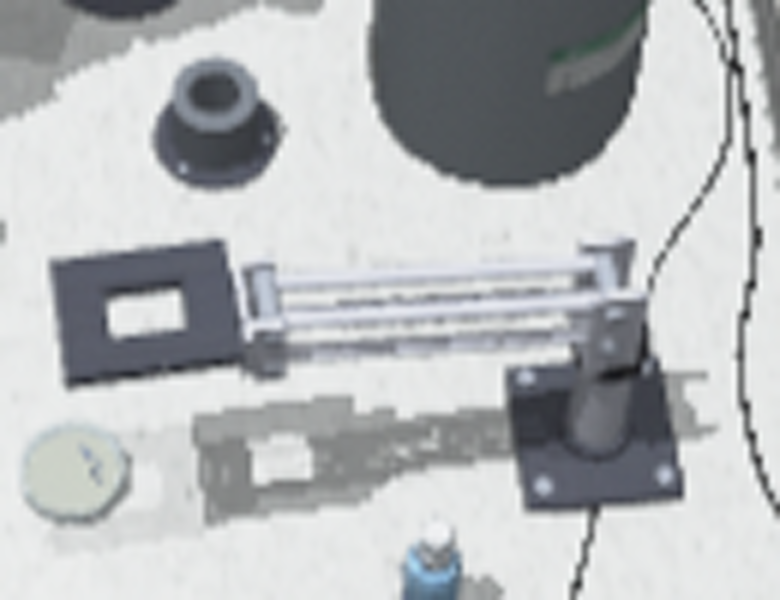

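The scene crop shows the plate with corners near (60,293), (222,195), (350,283) and (170,398), and the slot centred at about (203,295). The side crop shows the corners at (50,262), (222,240), (243,352) and (67,380), and the slot at (146,312).

```bash
python3 - <<'E'
from h import *
for n,o,C in(("scene",(330,237),[(60,293),(170,396),(350,283),(222,195)]),("side",(280,237),[(50,262),(67,380),(243,355),(222,240)])):
    p=imaging.camera(n)
    X=np.array([ray(p,(o[0]+u/6,o[1]+v/6),220) for u,v in C]); d=X[3]-X[0]+X[2]-X[1]
    print(n,X.round(0).tolist(),[np.linalg.norm(X[i]-X[i-1]).round() for i in range(4)],X.mean(0),np.degrees(np.arctan2(d[1],d[0])))
E
```

```text
scene [[451.0, -97.0, 220.0], [455.0, -163.0, 220.0], [547.0, -152.0, 220.0], [535.0, -85.0, 220.0]] [np.float64(85.0), np.float64(66.0), np.float64(92.0), np.float64(67.0)] [ 496.9497919  -124.06917825  220.        ] 7.241904899811213
side [[453.0, -95.0, 220.0], [459.0, -162.0, 220.0], [547.0, -154.0, 220.0], [540.0, -87.0, 220.0]] [np.float64(88.0), np.float64(67.0), np.float64(88.0), np.float64(66.0)] [ 499.839278   -124.33039149  220.        ] 4.982557099459786
```

Request:
drive_tool(deltas=[[100,1,1,30,0,0,0],[100,0,0,30,0,0,0],[100,0,0,18,0,0,0],[100,0,0,0,0,0,0],[0,0,0,0,0,0,0],[0,0,0,0,0,0,0],[0,0,0,0,0,0,0],[0,0,0,0,0,0,0]], force=25)

```text
time_s: 4.45
eef_pos: [491.6, 246.8, 97.8]
orientation: [-0.069, 0.998, 0.0, 0.0]
contact_force: [0.4, 0.0, -0.5]
gripper_width: 51.1
finger_force: 0.0
```

Request:
drive_tool(deltas=[[0,0,0,0,0,0,0],[0,0,0,0,0,0,0],[0,0,0,0,0,0,0],[0,0,0,0,0,0,0]], force=30)

```text
time_s: 4.95
eef_pos: [491.3, 246.6, 97.4]
orientation: [-0.069, 0.998, -0.0, -0.0]
contact_force: [0.4, -1.5, 1.9]
gripper_width: 35.4
finger_force: 29.9
```

Request:
drive_tool(deltas=[[0,0,0,-10,0,0,0],[0,0,0,-20,0,0,0],[0,0,0,-35,0,0,0],[0,0,0,-40,0,0,0],[0,0,0,-40,0,0,0],[0,0,0,-40,0,0,0],[0,0,0,-35,0,0,0],[0,0,0,-20,0,0,0],[0,0,0,0,0,0,0],[0,0,0,0,0,0,0]], force=30)

```text
time_s: 6.2
eef_pos: [490.5, 246.4, 336.1]
orientation: [-0.069, 0.998, -0.0, -0.001]
contact_force: [-0.0, -0.9, -4.2]
gripper_width: 36.1
finger_force: 29.9
```

```bash
python3 -c "
from h import *
plan([498,-40,338],96); print(r.observe()['contact_force'])"
```

```text
tcp [490.5 246.4 336.1] toolz [-0.002 -0.001 -1.   ] y-angle 97.9 shift [  31.9 -284.7   -1.6]
turn az 1.9 q6 -1.3690304080045097
[-0.00726439 -0.85198589 -4.174544  ]
```

Request:
drive_tool(deltas=[[0,2,-15,0,0,0,0],[0,4,-35,0,0,0,0],[0,5,-45,0,0,0,0.9],[0,5,-45,0,0,0,1],[0,5,-45,0,0,0,0],[0,5,-45,0,0,0,0],[0,3,-35,0,0,0,0],[0,2,-15,0,0,0,0],[0,0,0,0,0,0,0],[0,0,0,0,0,0,0]])

```text
time_s: 7.45
eef_pos: [493.5, -34.1, 337.2]
orientation: [-0.053, 0.999, 0.0, -0.0]
contact_force: [0.5, -1.2, -4.1]
gripper_width: 36.3
finger_force: 29.9
```

```bash
python3 - <<'E'
from h import *
p=imaging.camera("wrist"); plan([498,-124,336],96); c=p["color"].copy()
cv2.imwrite("pics/w2raw.png",c)
print(proj(p,[[498,-124,220],[498,-30,253]]))
cv2.imwrite("pics/w2.png",c)
E
```

```text
tcp [493.6 -33.9 337.3] toolz [-0.     0.001 -1.   ] y-angle 96.1 shift [  5.2 -90.1   1.2]
turn az 0.1 q6 -1.8854094952057536
[[203.69020641 227.04382524]
 [325.75842496 251.30304199]]
```

View pics/w2.png

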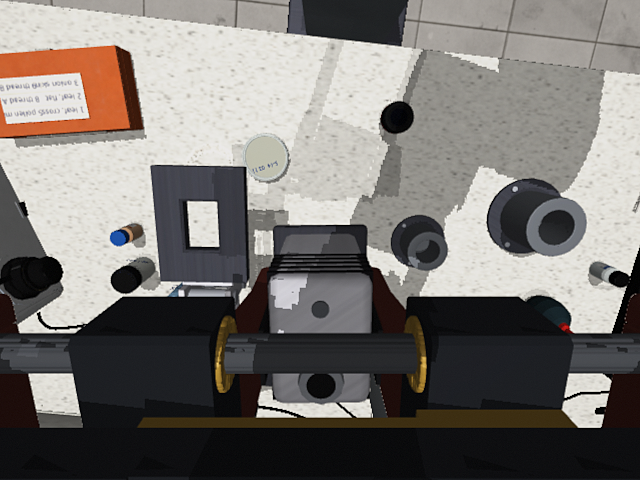

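The plate shows at (152–248, 166–283) with its slot centred near (202,223). The held camera is upright and square to the jaws, centred around column 320.

```bash
python3 - <<'E'
from h import *
p=imaging.camera("wrist"); c=p["color"]
cv2.imwrite("pics/c2.png",cv2.resize(c[150:300,135:265],None,fx=4,fy=4,interpolation=cv2.INTER_CUBIC))
E
```

```text
(no output)
```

View pics/c2.png

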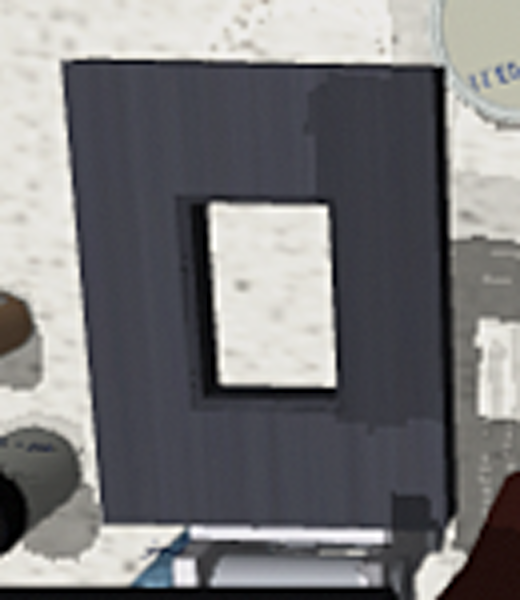

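```bash
python3 - <<'E'
from h import *
p=imaging.camera("wrist")
for nm,C in(("plate",[(63,62),(434,66),(446,524),(104,522)]),("mouth",[(178,197),(335,199),(341,408),(193,408)])):
    X=np.array([ray(p,(135+u/4,150+v/4),220) for u,v in C]); d=X[3]-X[0]+X[2]-X[1]; e=X[0]-X[1]+X[3]-X[2]
    print(nm,X.round(1)[:,:2].tolist(),[np.linalg.norm(X[i]-X[i-1]).round(1) for i in range(4)],X.mean(0).round(1),np.degrees(np.arctan2(d[1],d[0])),np.degrees(np.arctan2(e[1],e[0]))+90)
plan([498,-124,336],96)
# held camera body top corners in view -> centre
C=[(275,277),(368,277),(370,401),(276,401)]
X=np.array([ray(p,uv,337-25+72) for uv in C]);print(X.round(1))
E
```

```text
plate [[455.8, -164.2], [449.2, -96.0], [539.0, -88.6], [545.8, -156.5]] [np.float64(90.4), np.float64(68.6), np.float64(90.1), np.float64(68.3)] [ 497.5 -126.3  220. ] 4.794284539418667 5.575644165593786
mouth [[478.7, -142.7], [476.0, -113.2], [517.1, -110.4], [520.1, -139.2]] [np.float64(41.5), np.float64(29.7), np.float64(41.2), np.float64(29.0)] [ 498.  -126.4  220. ] 4.35615146741363 5.686559535907861
tcp [493.8 -33.9 337.4] toolz [-0.  0. -1.] y-angle 96.1 shift [  5.3 -90.    1.4]
turn az 0.1 q6 -1.8855897992715211
[[471.  -51.5 384. ]
 [467.7 -21.2 384. ]
 [514.4 -14.  384. ]
 [518.  -47.6 384. ]]
```

Request:
drive_tool(deltas=[[0,1,-15,0,0,0,0.9],[0,2,-30,0,0,0,0],[0,2,-30,0,0,0,0],[0,1,-17,0,0,0,0],[0,0,0,0,0,0,0],[0,0,0,0,0,0,0],[0,0,0,0,0,0,0]])

```text
time_s: 8.48
eef_pos: [496.2, -126.2, 337.5]
orientation: [-0.045, 0.999, 0.0, -0.0]
contact_force: [-0.3, 0.3, -5.4]
gripper_width: 35.5
finger_force: 29.9
```

```bash
python3 - <<'E'
from h import *
plan([497.8,-126.3,300],95.2); print(r.observe()["contact_force"],r.observe()["qpos"])
ps=[imaging.camera(n) for n in("wrist","scene","side")]
x,q=tool(); z0=x[2]-25.4
s=ps[1]; v=[]
for p in ps[1:]:
    u,w=proj(p,[[x[0],x[1],250]])[0].astype(int)
    v.append(cv2.resize(p["color"][w-50:w+50,u-60:u+60],None,fx=3.3,fy=3.3,interpolation=cv2.INTER_CUBIC))
cv2.imwrite("pics/above.png",np.hstack(v))
E
```

```text
tcp [ 496.2 -126.2  337.5] toolz [-0.  0. -1.] y-angle 95.2 shift [-1.6 -0.2 37.5]
turn az -0.0 q6 -2.0451738290707766
[-0.30817544  0.25662681 -5.35751287] [-3.84292494e-01  1.41734583e-01  1.52358550e+00  2.48942515e-04
  1.47642989e+00 -2.04517383e+00]
```

View pics/above.png

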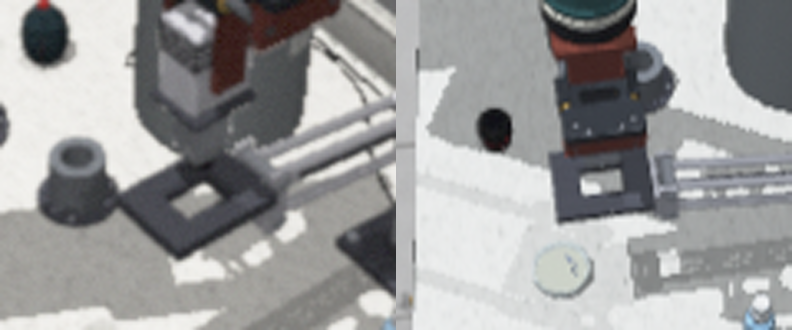

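The left half (scene) shows the lens tip hanging above the slot at about (205,165), against the slot at (195,198). That fits the roughly 33 mm of height still to go. In the side half, the gripper hides the camera.

Request:
drive_tool(deltas=[[0,-1.6,0,12,0,0,0],[0,0,0,15,0,0,0],[0,0,0,15,0,0,0],[0,0,0,8,0,0,0],[0,0,0,5,0,0,0],[0,0,0,0,0,0,0],[0,0,0,0,0,0,0]])

```text
time_s: 9.5
eef_pos: [498.2, -127.2, 283.0]
orientation: [-0.044, 0.999, -0.0, 0.0]
contact_force: [0.2, -0.4, -4.5]
gripper_width: 35.8
finger_force: 29.9
```

```bash
python3 - <<'E'
from h import *
plan([497.8,-126.3,270],95.2); print(np.round([r.observe()["contact_force"] for _ in range(3)],1))
E
```

```text
tcp [ 498.2 -127.2  283. ] toolz [ 0.001 -0.    -1.   ] y-angle 95.1 shift [ 0.3  0.9 13. ]
turn az -0.1 q6 -2.04406080466465
[[ 0.2 -0.4 -4.5]
 [ 0.2 -0.4 -4.5]
 [ 0.2 -0.4 -4.5]]
```

Request:
drive_tool(deltas=[[0,0,0.5,5,0,0,0],[0,0,0,5,0,0,0],[0,0,0,5,0,0,0],[0,0,0,5,0,0,0],[0,0,0,5,0,0,0],[0,0,0,5,0,0,0],[0,0,0,3,0,0,0],[0,0,0,0,0,0,0]])

```text
time_s: 10.5
eef_pos: [497.7, -126.5, 249.3]
orientation: [-0.045, 0.999, 0.0, -0.0]
contact_force: [-0.1, 0.8, -3.6]
gripper_width: 35.9
finger_force: 29.9
```

Request:
drive_tool(deltas=[[0,0,0,2,0,0,0],[0,0,0,2,0,0,0],[0,0,0,2,0,0,0],[0,0,0,3,0,0,0],[0,0,0,3,0,0,0],[0,0,0,3,0,0,0],[0,0,0,3,0,0,0],[0,0,0,3,0,0,0],[0,0,0,0,0,0,0],[0,0,0,0,0,0,0]])

```text
time_s: 11.75
eef_pos: [497.0, -126.5, 228.2]
orientation: [-0.045, 0.999, 0.0, -0.001]
contact_force: [-5.4, -1.8, -2.7]
gripper_width: 36.1
finger_force: 29.9
```

Request:
drive_tool(deltas=[[0,0.7,0.1,2,0,0,0],[0,0.8,0,3,0,0,0],[0,0.5,0,3,0,0,0],[0,0,0,3,0,0,0],[0,0,0,3,0,0,0],[0,0,0,2,0,0,0],[0,0,0,0,0,0,0],[0,0,0,0,0,0,0]])

```text
time_s: 12.75
eef_pos: [496.5, -126.6, 212.7]
orientation: [-0.045, 0.999, -0.0, 0.001]
contact_force: [2.2, -0.5, -1.9]
gripper_width: 36.2
finger_force: 29.9
```

```bash
python3 - <<'E'
from h import *
plan([497.8,-126.3,200],95.2); print(np.round(r.observe()["contact_force"],1),np.round(r.observe()["wrist_torque"],2))
v=[]
for n in("scene","side"):
    p=imaging.camera(n); x,_=tool(); u,w=proj(p,[[x[0]+20,x[1],190]])[0].astype(int)
    v.append(cv2.resize(p["color"][w-40:w+40,u-50:u+50],None,fx=4,fy=4,interpolation=cv2.INTER_CUBIC))
cv2.imwrite("pics/in.png",np.hstack(v))
E
```

```text
tcp [ 496.5 -126.6  212.7] toolz [ 0.001 -0.    -1.   ] y-angle 95.1 shift [-1.3  0.2 12.7]
turn az -0.1 q6 -2.0448071983562124
[ 2.2 -0.5 -1.9] [ 0.16 -0.31 -0.03]
```

View pics/in.png

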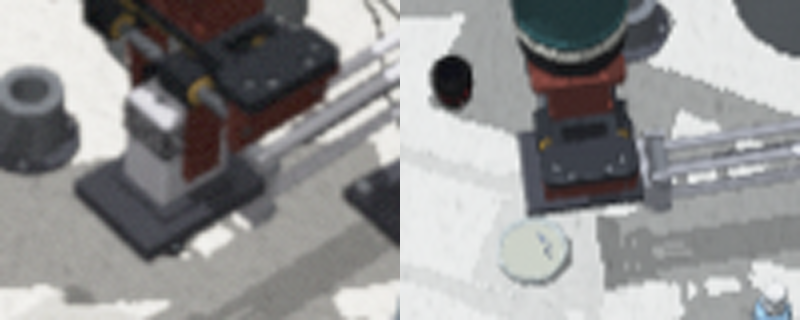

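The left half shows the collar seated flat on the plate at about (170,185). The plate has sunk and the camera stands upright.

Request:
drive_tool(deltas=[[0,0,0,2,0,0,0],[0,-0.3,0,3,0,0,0],[0,-0.3,0,3,0,0,0],[0,-0.2,0,3,0,0,0],[0,0,0,2,0,0,0],[0,0,0,0,0,0,0],[0,0,0,0,0,0,0]])

```text
time_s: 13.72
eef_pos: [496.5, -126.5, 199.5]
orientation: [-0.045, 0.999, -0.0, -0.0]
contact_force: [1.9, -0.2, -0.5]
gripper_width: 36.0
finger_force: 29.9
```

```bash
cat > f.py <<'E'
from h import *
F=[]
for _ in range(20): imaging.camera("wrist"); F.append(r.observe()["contact_force"])
print(np.mean(F,0).round(2),np.std(F,0).round(2)); plan([497.8,-126.3,200],95.2); print(r.observe()["finger_force"])
E
python3 f.py
```

```text
[ 1.06 -0.7  -0.58] [0.55 0.55 0.48]
tcp [ 496.5 -126.5  199.4] toolz [-0. -0. -1.] y-angle 95.1 shift [-1.3  0.1 -0.6]
turn az -0.1 q6 -2.044096537393567
29.882901906967163
```

Request:
drive_tool(deltas=[[0,-0.3,0,2,0,0,0],[0,-0.3,0,3,0,0,0],[0,-0.2,0,3,0,0,0],[0,0,0,2,0,0,0],[0,0,0,0,0,0,0]])

```text
time_s: 15.35
eef_pos: [497.8, -126.4, 189.5]
orientation: [-0.045, 0.999, -0.0, 0.0]
contact_force: [2.3, 0.2, -0.3]
gripper_width: 36.0
finger_force: 29.9
```

```bash
python3 f.py
```

```text
[2.34 0.2  0.3 ] [0.52 0.61 0.39]
tcp [ 497.4 -126.5  189.5] toolz [-0. -0. -1.] y-angle 95.1 shift [ -0.4   0.1 -10.5]
turn az -0.1 q6 -2.0434105807366914
29.884242117404938
```

Request:
drive_tool(deltas=[[0,-0.5,0,-1,0,0,0],[0,-0.5,0,-2,0,0,0],[0,0,0,-1,0,0,0],[0,0,0,0,0,0,0],[0,0,0,0,0,0,0]])

```text
time_s: 16.98
eef_pos: [497.7, -126.1, 193.2]
orientation: [-0.045, 0.999, 0.0, -0.001]
contact_force: [-2.5, 0.7, -0.7]
gripper_width: 36.2
finger_force: 29.9
```

```bash
python3 f.py
```

```text
[-1.96  0.43 -0.6 ] [0.69 0.58 0.41]
tcp [ 498.4 -126.3  193.5] toolz [ 0.  0. -1.] y-angle 95.1 shift [ 0.6  0.1 -6.5]
turn az -0.1 q6 -2.0424906963079574
29.89172726869583
```

Request:
drive_tool(deltas=[[0,0.3,0,1,0,0,0],[0,0.2,0,2,0,0,0],[0,0,0,2,0,0,0],[0,0,0,0,0,0,0],[0,0,0,0,0,0,0]])

```text
time_s: 18.6
eef_pos: [498.8, -126.7, 188.8]
orientation: [-0.044, 0.999, -0.0, 0.001]
contact_force: [2.2, 0.8, 0.8]
gripper_width: 35.8
finger_force: 29.9
```

```bash
python3 f.py
```

```text
[ 2.24 -0.43  0.46] [0.45 0.71 0.48]
tcp [ 497.8 -126.5  188.5] toolz [-0. -0. -1.] y-angle 95.1 shift [  0.    0.2 -11.5]
turn az -0.1 q6 -2.0429072439685085
29.8798406124115
```

Request:
drive_tool(deltas=[[0,0,0,0,0,0,0],[0,0,0,0,0,0,0],[0,0,0,0,0,0,0],[0,0,0,0,0,0,0]], force=3)

```text
time_s: 20.1
eef_pos: [497.7, -126.4, 188.4]
orientation: [-0.045, 0.999, 0.0, -0.0]
contact_force: [1.9, -1.3, -0.5]
gripper_width: 36.4
finger_force: 3.0
```

```bash
python3 f.py
```

```text
[ 0.36 -0.67  0.05] [0.46 0.46 0.56]
tcp [ 497.7 -126.4  188.4] toolz [-0. -0. -1.] y-angle 95.1 shift [ -0.1   0.1 -11.6]
turn az -0.1 q6 -2.042916520576219
2.9950879141688347
```

Balanced (about 0 N). Release.

Request:
drive_tool(deltas=[[42,0,0,0,0,0,0],[43,0,0,0,0,0,0],[45,0,0,0,0,0,0],[50,0,0,0,0,0,0],[60,0,0,0,0,0,0],[75,0,0,0,0,0,0],[75,0,0,0,0,0,0],[75,0,0,0,0,0,0]])

```text
time_s: 22.1
eef_pos: [497.9, -126.4, 188.5]
orientation: [-0.045, 0.999, -0.0, -0.0]
contact_force: [-0.3, -1.3, 0.3]
gripper_width: 65.9
finger_force: 0.0
```

```bash
python3 f.py; python3 - <<'E'
from h import *
v=[]
for n in("scene","wrist"):
    p=imaging.camera(n); x,_=tool(); u,w=proj(p,[[x[0],x[1],190]])[0].astype(int) 
    k=40 if n=="scene" else 120
    v.append(cv2.resize(p["color"][w-k:w+k,u-k:u+k],(380,380),interpolation=cv2.INTER_CUBIC))
cv2.imwrite("pics/rel.png",np.hstack(v))
E
```

```text
[-0.04 -0.18 -0.12] [0.56 0.44 0.55]
tcp [ 497.9 -126.4  188.5] toolz [-0. -0. -1.] y-angle 95.1 shift [  0.1   0.1 -11.5]
turn az -0.1 q6 -2.0429178264507635
0.0
```

View pics/rel.png

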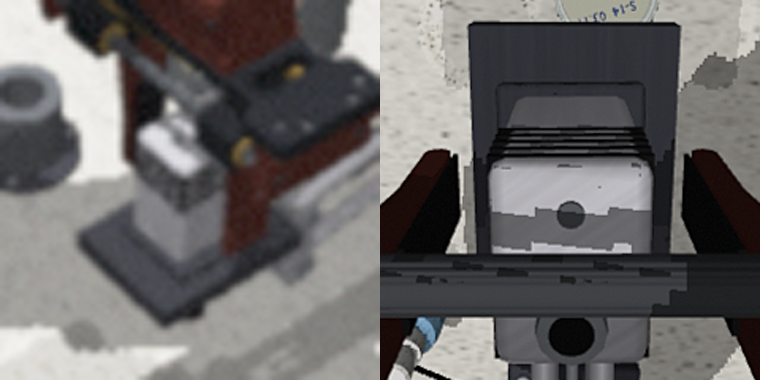

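The camera is seated squely in the plate, its body centred near (570,250), with the fingers clear on both sides. I'll back straight up.

Request:
drive_tool(deltas=[[75,0,0,-5,0,0,0],[75,0,0,-15,0,0,0],[75,0,0,-25,0,0,0],[75,0,0,-30,0,0,0],[75,0,0,-30,0,0,0],[75,0,0,-20,0,0,0],[75,0,0,-5,0,0,0],[75,0,0,0,0,0,0],[75,0,0,0,0,0,0],[75,0,0,0,0,0,0]])

```text
time_s: 24.45
eef_pos: [497.4, -126.2, 317.6]
orientation: [-0.045, 0.999, 0.0, -0.001]
contact_force: [-0.0, 0.8, 0.4]
gripper_width: 66.0
finger_force: 0.0
```

```bash
python3 -c "
from h import *
print(order.sign_off())"
```

```text
the job is handed in; nothing more can be done
None
```

The camera is seated in the arm's slot and released with the spring carrying it, after the arm sank about 57 mm. I handed the job in at about 24.5 s, but sign-off gave no verdict, so I can't confirm it passed.

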